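Third hand for an easel joint

ROBOT

A 6-joint arm with a two-finger parallel gripper is mounted at the origin on the work surface. World frame = base frame: x ahead of the robot, y to its left, z up, the work surface at z = 0. Lengths are in mm, angles in rad, forces in N, time in s.
With the tool pointing down it reaches from about 275 to 1000 mm from the base axis. Payload 8.4 kg.
Tool frame: the origin (TCP) lies at the very end of the fingers, on their centre line; the grasp point (between the pads) lies 19 mm behind it (r.tcp_to_grasp is the distance from the TCP to the grasp point, in mm); z points along the fingers, y is the line along which they close (so a half turn about z gives the same grasp; the last joint's range is limited). The gripper opens to 85 mm and grips with 20 to 120 N. Pads are 22 mm wide; open, the fingers measure 114 mm over their backs; the gripper's body (76 mm by 85 mm) begins 54 mm behind the grasp point. The pads swing forward as they close: fully open they stand 13 mm farther back than shut.
Start: joints at [1.099, 0.353, 1.633, -0, 1.155, -0.002], TCP at [282.941, 557.29, 231.281] pointing down, gripper open.
Joint ranges: [-2.63, 2.63], [-0.92, 2.1], [0.06, 2.66], [-1.3, 4.44], [0, 2.69], [-3.02, 3.02]. Speed limits (rad/s): [2.22, 2.22, 2.79, 3.14, 3.14, 3.14].

INTERFACE

Orientations are given as [roll, pitch, yaw] about the fixed x, y, z axes, in that order (R = Rz(yaw) Ry(pitch) Rx(roll)).
In Python, from rig import r gives the robot as it stands. The module is installed in compiled form; this text tells all that it offers.
- The arm moves only by the tool play_rows, never from a script. Its argument "rows" is a list of rows, each an object with "dp": the shift along the tool's x, y, z in units of 40 mm (1.0 is 40 mm), a list of three; "turn": the turn, a rotation vector about the tool's x, y, z in units of 6 degrees (1.0 is 6 degrees), a list of three; "fingers": the closure, from 0 (fully open) to 1 (shut). In form: [{"dp": [tx, ty, tz], "turn": [wx, wy, wz], "fingers": fingers}, ...]. A call has 1 to 5 rows; each row shifts and turns the commanded pose from where the row before left it, along the tool's axes as they then stand; what a row does not reach is not made up. A row lasts 1/12 s, in which the tool goes at most 41.7 mm and 7.16 degrees, less where a joint would pass 70% of its speed; a pose out of reach is approached as far as the arm can. A call is refused whole if a number of a shift passes 1 or a number of a turn 1, either way. A call with a gripper value outside its range is refused whole. The fingers move at their own pace and stop on an object; "force" is the grip in N (left out, the last holds). Time passes only in rows, so rows that do not move let the fingers close. It gives the time, the measured TCP pose, the force, the opening and the grip force at its end, in the units of the state.
- r.sense(): the state, without advancing time (a new reading comes with each control period).
- r.grab_frame(name): name is "scene" or "top" or "wrist"; returns a dict with "pixels" (384x512x3 uint8, red, green, blue), "fx", "fy", "cx", "cy" (pixels), "pose" (4x4, takes a point from camera to world coordinates). Camera axes: x right, y down, z forward; pixel columns grow to the right and rows downward; lengths in mm; the calibration is good to about 2 mm. A picture is of the moment at which its call begins. There is no depth.
- r.sign_off(): hands the job in; it is judged then, once.
The state is a dict: "clock": time; "qpos": joint angles; "qvel": joint speeds; "joint_efforts": joint torques, N m; "eef_pos": TCP position; "tcp_rot": TCP orientation; "contact_force": force on the tool from outside, world axes, zero at the start; "wrist_torque": the same for the moment, N m; "opening": opening from 0.0 (shut) to 1.0 (fully open); "grasp_force": force on a finger pad.
Only numpy, scipy, OpenCV 4.12 (cv2) and the standard library are available. Lean on these libraries where they do the work, as an engineer would, in place of code of your own. Each camera call takes 0.05 s, during which the arm holds its last target. There are 200 camera calls.

TASK

I am about to screw the pale wooden easel foot to the crosspiece that rides in my spring jig: pick up the pale foot, lay it flat on the jig board with its square end against the crosspiece, centred between the two pencil marks, and push it straight back against the spring until the red pointer stands in the green band (never on into the black). Keep that steady push on and finish while you are still holding it there, touching the crosspiece only with the foot. Leave the dark foot, the paint pots, the dropper bottle and the brush tub where they stand.

Things in the scene. Friction and masses are not known exactly. Their poses are not given: they have to be found in the camera images.
- pale_foot: pale (light wood) easel foot, a loose block 100 long x 40 wide x 40 mm high, about 0.12 kg. Origin at the centre of its underside; x points along the length to the flat square end (x = 50 mm); the other end (x = -50 mm) is rounded like a half cylinder; z up. Sides at y = +-20 mm are flat and parallel. Starts flat on the table
- foot_face (a point): centre of the pale foot's flat square end, 50 mm ahead of the foot's origin and 20 mm above its underside
- jig: spring jig, fixed to the table: plywood board 260 (x) x 200 (y) x 12 mm thick. Origin at the centre of its underside; x points from the open loading side to the grey spring housing (x = 106 to 128 mm, 52 mm high), the way the foot is pushed; z up. The crosspiece stands across it, front face at x = 30 mm at rest; the board before it (x = -130 to 30 mm) is free
- press_point (a point): point on the crosspiece's front face, midway between its two black pencil marks (42 mm apart, on its top and front face) and 20 mm above the board's top; its x axis is the jig's x; it moves with the crosspiece. The foot's square end belongs here, face to face
- crosspiece (a joint): how far the crosspiece (brown wood bar 24 x 140 x 42 mm, top 55.5 mm above the table, slides along jig x) is pushed back, m: 0 at rest, end stop 0.042. Springs push back with 3 N at 0 plus 0.4 N per mm. The red pointer on its +y side moves with it over a fixed scale: green band 0.013 to 0.027 (8 to 14 N), black from 0.032
- dark_foot: a second easel foot of dark wood, same shape and size as the pale one, loose; leave alone
- yellow_pot: yellow paint pot, 40 mm across, 30 mm high, loose; leave alone. Origin at the centre of its underside
- pink_pot: pink paint pot, same size, leave alone
- purple_pot: purple paint pot, same size, leave alone
- blue_pot: light blue paint pot, same size, leave alone
- dropper: clear dropper bottle, 30 mm across, 85 mm high, leave alone
- brush_tub: white tub with brushes, 112 mm across at the rim, 85 mm high (brushes to 170 mm), leave alone
Mind the look-alikes: they are no part of the job. Leave any blue or purple look-alike of the pale_foot alone.

How it is judged:
By the outcome, as a careful person would: the job done as asked, in the order asked, and still so for the second after the job is handed in, while the arm keeps its last pose, push and grip.
It also fails if it takes over 38 s, if anything falls off the work surface, if the arm or the gripper's body presses on something with over 40 N, if the wrist force passes 120 N, or if a joint passes its speed limit or range.

## Working session

There is one attempt and no reset: what is moved stays moved. The work goes in short steps, Python scripts to look and compute and a tool call to move; the robot and the scene stay as the last step left them, time stands still between calls to the robot, and variables do not carry over. Pictures are saved under pics/ and viewed, at most 10 in all, crops included, and the job is handed in when it is done.

Besides the shell and the picture viewer there is one more tool, called after "Emit:" as name(argument=value, ...) on one line, values as JSON. play_rows: Moves the arm, as the interface text tells. Its arguments: {"type":"object","properties":{"rows":{"type":"array"},"force":{"type":"number"}},"required":["rows"]}

```bash
mkdir -p pics
cat > h.py <<'E'
import numpy as np, cv2
from rig import r
def grab(n,f):
    d=r.grab_frame(n); cv2.imwrite('pics/'+f,d['pixels'][:,:,::-1]); np.savez('pics/'+f[:-4],**{k:d[k] for k in d}); return d
def ray(d,u,v,z):
    T=np.array(d['pose']); k=T[:3,:3]@np.array([(u-d['cx'])/d['fx'],(v-d['cy'])/d['fy'],1.])
    o=T[:3,3]; return o+k*(z-o[2])/k[2]
def proj(d,p):
    T=np.array(d['pose']); c=T[:3,:3].T@(np.array(p)-T[:3,3]); return d['fx']*c[0]/c[2]+d['cx'],d['fy']*c[1]/c[2]+d['cy']
E
python3 - <<'E'
from h import *
for n in('top','scene'):
    d=grab(n,n+'0.png'); print(n,np.round(d['pose'],3).tolist(),d['fx'],d['cx'])
print(r.sense())
E
```

```text
top [[-0.024, -0.984, 0.175, 333.721], [-1.0, 0.025, -0.001, 36.87], [-0.003, -0.175, -0.985, 1266.205], [0.0, 0.0, 0.0, 1.0]] 392.1906717398585 261.44316357119504
scene [[-0.486, 0.673, -0.558, 1172.621], [0.874, 0.365, -0.322, 367.39], [-0.013, -0.643, -0.765, 903.01], [0.0, 0.0, 0.0, 1.0]] 352.9894774004977 255.49304497118476
{'clock': 0.1, 'qpos': array([ 1.09859015e+00,  3.53621634e-01,  1.63403642e+00, -1.23964538e-05,
        1.15518226e+00, -2.39711771e-03]), 'qvel': array([-3.25272624e-04, -2.02813320e-03, -7.20927427e-05, -2.07248849e-03,
        8.12399368e-05, -2.04696762e-03]), 'joint_efforts': array([-3.17551430e-04, -6.06352544e+01, -3.42826939e+01, -7.56732925e-05,
        3.88584071e-03,  6.18575928e-05]), 'eef_pos': array([282.7628155 , 556.91799361, 230.62003815]), 'tcp_rot': array([-3.14034497e+00,  8.34404809e-06,  2.67178862e+00]), 'contact_force': array([ 0.08187556, -0.83520336, -0.05029995]), 'wrist_torque': array([ 0.00697361, -0.04825982, -0.00147323]), 'grasp_force': 0.0, 'opening': 1.0013880571094929}
```

View pics/top0.png

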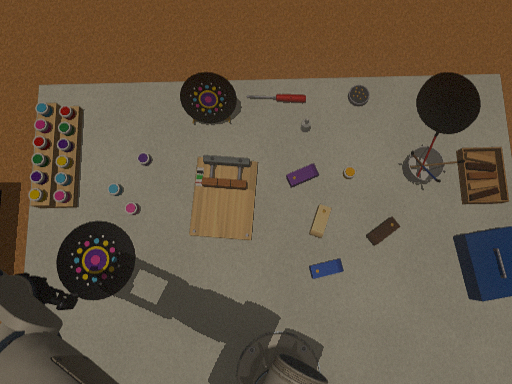

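View pics/scene0.png

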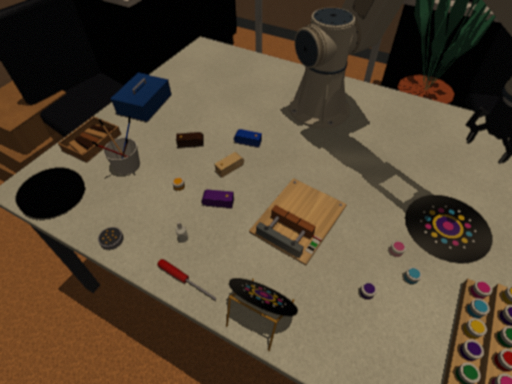

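Top view: pale foot is near (320,221), the jig is at (225,197) with its housing toward the top of the image (+x), and the crosspiece is at (225,184). I'll zoom in on both.

Run:
```python
import cv2,numpy as np
a=cv2.imread('pics/top0.png'); c=a[145:245,185:345]
cv2.imwrite('pics/c1.png',cv2.resize(c,None,fx=5,fy=5,interpolation=cv2.INTER_CUBIC))
from h import *
d=dict(np.load('pics/top0.npz'))
hsv=cv2.cvtColor(a,cv2.COLOR_BGR2HSV)
print(hsv[221,320],hsv[215,215],hsv[184,225],hsv[230,290])
m=((hsv[...,0]>8)&(hsv[...,0]<28)&(hsv[...,1]>70)&(hsv[...,2]>100)).astype(np.uint8)
n,l,s,ce=cv2.connectedComponentsWithStats(m)
for i in range(1,n):
    if s[i,4]>100 and s[i,1]>140 and 180<s[i,0]<345:
        cs,_=cv2.findContours((l==i).astype(np.uint8),0,2); R=cv2.minAreaRect(cs[0]); print(s[i],R)
        z=40 if s[i,4]<1500 else 12
        print(np.round([ray(d,*p,z)[:2] for p in cv2.boxPoints(R)],1).tolist(), cv2.approxPolyDP(cs[0],2,True)[:,0].tolist())
```

```text
[ 19 105 143] [ 20 116 145] [ 12 158 110] [ 20  50 127]
[ 189  157   69   84 4076] ((222.95516967773438, 198.0379638671875), (62.20106887817383, 79.47452545166016), 4.763641834259033)
[[432.3, 270.6], [693.2, 250.9], [670.4, 46.3], [411.0, 73.1]] [[198, 157], [197, 166], [204, 168], [202, 183], [215, 184], [217, 177], [218, 184], [229, 185], [230, 178], [231, 185], [244, 186], [246, 180], [248, 188], [237, 190], [195, 185], [189, 234], [250, 240], [257, 161], [252, 161], [248, 168], [244, 167], [241, 181], [236, 179], [237, 167], [217, 165], [215, 178], [209, 179], [210, 166], [203, 163], [202, 157]]
[310 204  22  33 403] ((320.614990234375, 220.1977081298828), (12.988388061523438, 31.076929092407227), 17.818889617919922)
[[427.2, -112.3], [519.8, -146.6], [506.1, -185.0], [413.9, -150.2]] [[319, 204], [310, 233], [322, 236], [331, 208]]
```

View pics/c1.png

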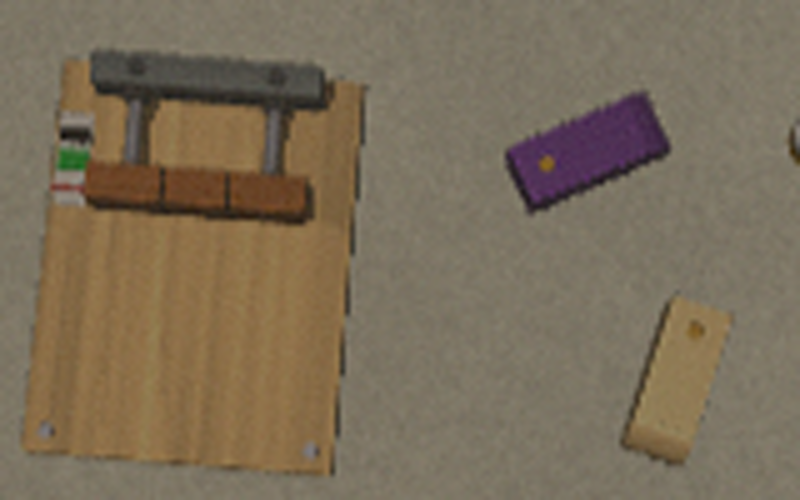

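The crop shows the pale foot's square end (by the hole) at about (704,307), facing up, with the rounded end at (655,450). The crosspiece's pencil marks are at (162,190) and (229,193), and the red pointer is at rest at (68,187).

Run:
```python
from h import *
d=dict(np.load('pics/top0.npz'))
f=lambda u,v,z: ray(d,u/5+185-.4,v/5+145-.4,z)[:2]
P={k:f(*p) for k,p in dict(BL=(22,452,12),BR=(334,474,12),TR=(367,86,12),TL=(64,58,12),M1=(161,209,55.5),M2=(229,215,55.5),CL=(84,203,55.5),CR=(306,221,55.5),HL=(93,52,52),HR=(326,68,52)).items()}
for k in P: print(k,P[k].round(1))
for a,b in(('BL','TL'),('BR','TR'),('BR','BL'),('TR','TL'),('CR','CL'),('HR','HL')):
    e=P[b]-P[a]; print(a,b,np.linalg.norm(e).round(1),np.degrees(np.arctan2(e[1],e[0])).round(1))
c=np.mean([P[k] for k in('BL','BR','TR','TL')],0); print('ctr',c,'pressmid',(P['M1']+P['M2'])/2)
```

```text
BL [432.4 269.5]
BR [413.6  70.7]
TR [667.7  43.8]
TL [691.9 243.8]
M1 [579.6 175.1]
M2 [574.6 132.3]
CL [584.6 223.6]
CR [569.6  83.9]
HL [684.  218.6]
HR [669.6  69.6]
BL TL 260.7 -5.7
BR TR 255.6 -6.0
BR BL 199.7 84.6
TR TL 201.4 83.1
CR CL 140.5 83.9
HR HL 149.8 84.5
ctr [551.39777146 156.9461403 ] pressmid [577.10771694 153.71227118]
```

Emit:
play_rows(rows=[{"dp": [0,0,0],"turn": [0,0,0],"fingers": 0},{"dp": [-0.6,0.7,0],"turn": [0,0,-0.5],"fingers": 0},{"dp": [-0.6,0.7,0],"turn": [0,0,-0.5],"fingers": 0}])

```text
clock: 0.35
eef_pos: [349.8, 587.1, 231.4]
tcp_rot: [-3.141, -0.0, 2.781]
contact_force: [0.4, 1.9, -0.5]
opening: 1.0
grasp_force: 0.0
```

Emit:
play_rows(rows=[{"dp": [-0.46,-0.81,0],"turn": [0,0,0],"fingers": 0},{"dp": [-0.46,-0.81,0],"turn": [0,0,0],"fingers": 0},{"dp": [-0.46,-0.81,0],"turn": [0,0,0],"fingers": 0},{"dp": [-0.46,-0.81,0],"turn": [0,0,0],"fingers": 0},{"dp": [-0.46,-0.81,0],"turn": [0,0,0],"fingers": 0}])

```text
clock: 0.77
eef_pos: [378.3, 401.3, 230.8]
tcp_rot: [-3.141, -0.0, 2.777]
contact_force: [1.1, 0.2, 0.8]
opening: 0.999
grasp_force: 0.0
```

Emit:
play_rows(rows=[{"dp": [-0.46,-0.81,0],"turn": [0,0,0],"fingers": 0},{"dp": [-0.46,-0.81,0],"turn": [0,0,0],"fingers": 0},{"dp": [-0.46,-0.81,0],"turn": [0,0,0],"fingers": 0},{"dp": [-0.46,-0.81,0],"turn": [0,0,0],"fingers": 0},{"dp": [-0.46,-0.81,0],"turn": [0,0,0],"fingers": 0}])

```text
clock: 1.18
eef_pos: [406.3, 217.2, 231.3]
tcp_rot: [3.142, 0.0, 2.777]
contact_force: [1.3, 0.2, 0.4]
opening: 1.001
grasp_force: 0.0
```

Emit:
play_rows(rows=[{"dp": [-0.46,-0.81,0],"turn": [0,0,0],"fingers": 0},{"dp": [-0.46,-0.81,0],"turn": [0,0,0],"fingers": 0},{"dp": [-0.46,-0.81,0],"turn": [0,0,0],"fingers": 0},{"dp": [-0.46,-0.81,0],"turn": [0,0,0],"fingers": 0},{"dp": [-0.46,-0.81,0],"turn": [0,0,0],"fingers": 0}])

```text
clock: 1.6
eef_pos: [434.4, 33.0, 231.4]
tcp_rot: [3.141, 0.0, 2.777]
contact_force: [1.1, -0.8, 0.4]
opening: 1.002
grasp_force: 0.0
```

Emit:
play_rows(rows=[{"dp": [-0.46,-0.81,0],"turn": [0,0,0],"fingers": 0},{"dp": [-0.46,-0.81,0],"turn": [0,0,0],"fingers": 0},{"dp": [-0.46,-0.81,0],"turn": [0,0,0],"fingers": 0},{"dp": [-0.46,-0.81,0],"turn": [0,0,0],"fingers": 0},{"dp": [-0.48,-0.71,0],"turn": [0,0,0],"fingers": 0}])

```text
clock: 2.02
eef_pos: [464.4, -148.2, 231.3]
tcp_rot: [-3.141, -0.0, 2.776]
contact_force: [1.3, 0.2, -0.5]
opening: 1.0
grasp_force: 0.0
```

Emit:
play_rows(rows=[{"dp": [0,0,0],"turn": [0,0,0],"fingers": 0},{"dp": [0,0,0],"turn": [0,0,0],"fingers": 0}])

```text
clock: 2.18
eef_pos: [464.8, -147.5, 231.0]
tcp_rot: [-3.142, -0.0, 2.773]
contact_force: [-0.2, 0.9, 0.4]
opening: 0.999
grasp_force: 0.0
```

Run:
```python
from h import *
d=grab('wrist','w1.png');s=r.sense();print(s['eef_pos'],s['tcp_rot'],np.round(d['pose'],2).tolist(),d['fx'])
a=cv2.imread('pics/w1.png');hsv=cv2.cvtColor(a,cv2.COLOR_BGR2HSV)
u,v=proj(d,[466,-148,40]);print(u,v,hsv[int(v),int(u)] if 0<=v<384 and 0<=u<512 else 0)
```

```text
[ 464.50566083 -146.30596484  230.95133116] [ 3.14136382e+00 -9.39901235e-04  2.77463111e+00] [[0.36, 0.88, 0.31, 385.31], [0.93, -0.34, -0.12, -116.71], [-0.0, 0.33, -0.94, 373.83], [0.0, 0.0, 0.0, 1.0]] 308.82519223387385
249.76672808791525 167.8868917087391 [ 16 104  96]
```

View pics/w1.png

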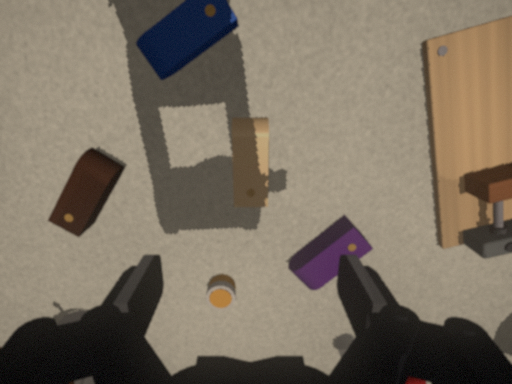

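The wrist view shows the pale foot upright at columns 232–269, with the rounded end at row 118 and the square end at row 207. I'll measure its edges.

Run:
```python
from h import *
d=dict(np.load('pics/w1.npz'));a=cv2.imread('pics/w1.png');hsv=cv2.cvtColor(a,cv2.COLOR_BGR2HSV)
m=((hsv[...,0]>8)&(hsv[...,0]<28)&(hsv[...,1]>75)).astype(np.uint8)
m[:,:225]=0;m[:,275:]=0;m[:110]=0;m[220:]=0
m=cv2.morphologyEx(m,cv2.MORPH_OPEN,np.ones((3,3)))
n,l,s,ce=cv2.connectedComponentsWithStats(m);i=1+s[1:,4].argmax();print(s[i])
L=[];Rr=[]
for v in range(135,200,5):
    c=np.where(l[v]==i)[0];L.append(ray(d,c.min()-.5,v,40)[:2]);Rr.append(ray(d,c.max()+.5,v,40)[:2])
for E in(L,Rr):
    vx,vy,x,y=cv2.fitLine(np.float32(E),2,0,.01,.01).ravel();print(x,y,np.degrees(np.arctan2(vy,vx)))
for u in(238,248,258,264):
    c=np.where(l[:,u]==i)[0];print(u,c.min(),c.max(),ray(d,u,c.max()+.5,40)[:2],ray(d,u,c.min()-.5,22)[:2])
```

```text
[ 232  118   37   89 3185]
456.402 -164.92003 -20.742876
470.6902 -127.89359 -20.710842
238 118 206 [ 504.18439574 -177.39791129] [ 411.82981421 -141.12059348]
248 118 206 [ 508.36770631 -166.55504905] [ 415.83309298 -130.7487285 ]
258 118 206 [ 512.55088068 -155.71253982] [ 419.83625345 -120.37717003]
264 118 205 [ 513.88963766 -148.77540011] [ 422.23809295 -114.15438207]
```

Emit:
play_rows(rows=[{"dp": [0,0,0.95],"turn": [0,0,-0.05],"fingers": 0},{"dp": [0,0,0.95],"turn": [0,0,0],"fingers": 0},{"dp": [0,0,0.95],"turn": [0,0,0],"fingers": 0},{"dp": [0,0,0.9],"turn": [0,0,0],"fingers": 0},{"dp": [0,0,0.7],"turn": [0,0,0],"fingers": 0}])

```text
clock: 2.65
eef_pos: [463.6, -144.2, 51.1]
tcp_rot: [3.142, -0.002, 2.783]
contact_force: [0.6, 0.1, -0.7]
opening: 1.004
grasp_force: 0.0
```

Emit:
play_rows(rows=[{"dp": [0,0,0.5],"turn": [0,0,0],"fingers": 0},{"dp": [0,0,0.4],"turn": [0,0,0],"fingers": 0},{"dp": [0,0,0.3],"turn": [0,0,0],"fingers": 0},{"dp": [0,0,0],"turn": [0,0,0],"fingers": 0},{"dp": [0,0,0],"turn": [0,0,0],"fingers": 0}])

```text
clock: 3.07
eef_pos: [464.3, -144.8, 5.1]
tcp_rot: [-3.142, -0.002, 2.783]
contact_force: [-0.3, 0.0, 0.3]
opening: 1.001
grasp_force: 0.0
```

Emit:
play_rows(rows=[{"dp": [0,0,0],"turn": [0,0,0],"fingers": 1},{"dp": [0,0,0],"turn": [0,0,0],"fingers": 1},{"dp": [0,0,0],"turn": [0,0,0],"fingers": 1},{"dp": [0,0,0],"turn": [0,0,0],"fingers": 1},{"dp": [0,0,0],"turn": [0,0,0],"fingers": 1}], force=60)

```text
clock: 3.48
eef_pos: [465.5, -146.1, 6.2]
tcp_rot: [3.141, 0.001, 2.782]
contact_force: [-0.6, 1.8, 7.4]
opening: 0.459
grasp_force: 60.7
```

Emit:
play_rows(rows=[{"dp": [0,0,0],"turn": [0,0,0],"fingers": 1},{"dp": [0,0,0],"turn": [0,0,0],"fingers": 1},{"dp": [0,0,0],"turn": [0,0,0],"fingers": 1},{"dp": [0,0,0],"turn": [0,0,0],"fingers": 1},{"dp": [0,0,0],"turn": [0,0,0],"fingers": 1}])

```text
clock: 3.9
eef_pos: [465.5, -146.1, 6.2]
tcp_rot: [3.141, 0.001, 2.782]
contact_force: [-1.4, 2.0, 8.3]
opening: 0.463
grasp_force: 60.7
```

Emit:
play_rows(rows=[{"dp": [0,0,-0.3],"turn": [0,0,0],"fingers": 1},{"dp": [0,0,-0.7],"turn": [0,0,0],"fingers": 1},{"dp": [0,0,-0.8],"turn": [0,0,0],"fingers": 1},{"dp": [0,0,-0.4],"turn": [0,0,0],"fingers": 1},{"dp": [0,0,0],"turn": [0,0,0],"fingers": 1}])

```text
clock: 4.32
eef_pos: [467.2, -146.8, 96.9]
tcp_rot: [3.141, 0.006, 2.782]
contact_force: [1.5, -0.2, -1.0]
opening: 0.457
grasp_force: 60.5
```

Emit:
play_rows(rows=[{"dp": [0.15,0.5,0],"turn": [0,0,0],"fingers": 1},{"dp": [0.25,0.86,0],"turn": [0,0,0],"fingers": 1},{"dp": [0.25,0.86,0],"turn": [0,0,0],"fingers": 1},{"dp": [0.25,0.86,0],"turn": [0,0,0],"fingers": 1},{"dp": [0.25,0.86,0],"turn": [0,0,0],"fingers": 1}])

```text
clock: 4.73
eef_pos: [476.6, 19.1, 92.6]
tcp_rot: [-3.141, -0.001, 2.781]
contact_force: [0.3, 0.3, -1.8]
opening: 0.46
grasp_force: 60.7
```

Emit:
play_rows(rows=[{"dp": [0.25,0.86,0],"turn": [0,0,0],"fingers": 1},{"dp": [0.25,0.86,0],"turn": [0,0,0],"fingers": 1},{"dp": [0.25,0.86,0],"turn": [0,0,0],"fingers": 1},{"dp": [0.25,0.86,0],"turn": [0,0,0],"fingers": 1},{"dp": [0,0,0],"turn": [0,0,-0.45],"fingers": 1}])

```text
clock: 5.15
eef_pos: [489.0, 165.8, 92.8]
tcp_rot: [3.139, 0.001, 2.831]
contact_force: [0.5, 0.0, -0.6]
opening: 0.464
grasp_force: 60.9
```

Emit:
play_rows(rows=[{"dp": [0,0,0],"turn": [0,0,-0.7],"fingers": 1},{"dp": [0,0,0],"turn": [0,0,-0.7],"fingers": 1},{"dp": [0,0,0],"turn": [0,0,-0.6],"fingers": 1},{"dp": [0,0,0],"turn": [0,0,0],"fingers": 1},{"dp": [0,0,0],"turn": [0,0,0],"fingers": 1}])

```text
clock: 5.57
eef_pos: [487.9, 160.4, 92.6]
tcp_rot: [-3.141, -0.001, 3.036]
contact_force: [-0.7, 1.2, -0.6]
opening: 0.459
grasp_force: 60.9
```

Run:
```python
from h import *
s=r.sense();print(s['eef_pos'],s['tcp_rot'],s['opening'])
d=grab('wrist','w2.png');print(np.round(d['pose'],3).tolist())
```

```text
[487.8637846  160.43690303  92.59966142] [-3.14120710e+00 -9.03503460e-04  3.03629907e+00] 0.4593744775500896
[[0.105, 0.94, 0.326, 403.201], [0.994, -0.099, -0.035, 169.662], [-0.001, 0.328, -0.945, 235.432], [0.0, 0.0, 0.0, 1.0]]
```

View pics/w2.png

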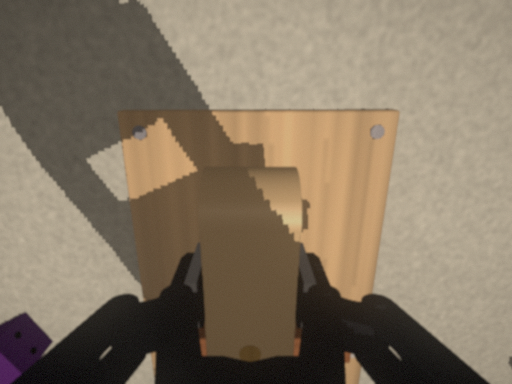

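The wrist view shows the foot held level over the board, with its rounded end at row 168. The board's near corners are at (119,110) and (398,110). I'll measure the board and foot axes in this same view.

Run:
```python
from h import *
d=dict(np.load('pics/w2.npz'));a=cv2.imread('pics/w2.png');hsv=cv2.cvtColor(a,cv2.COLOR_BGR2HSV)
m=((hsv[...,0]>8)&(hsv[...,0]<28)&(hsv[...,1]>85)).astype(np.uint8)
m=cv2.medianBlur(m,3)
def fit(pts,z):
    P=np.float32([ray(d,u,v,z)[:2] for u,v in pts]);vx,vy,x,y=cv2.fitLine(P,cv2.DIST_HUBER,0,.01,.01).ravel()
    return np.array([x,y]),np.degrees(np.arctan2(vy,vx))
L=[];R=[]
for v in range(120,275,4):
    c=np.where(m[v,100:420])[0]+100
    L.append((c.min()-.5,v));R.append((c.max()+.5,v))
print(L[::6],R[::6])
l=fit(L,12);q=fit(R,12);print('L',l,'R',q)
F=[(u,np.where(m[90:140,u])[0].min()+90-.5) for u in list(range(150,200,5))+list(range(260,370,6))]
f=fit(F,12);print('front',f, F[::6])
# foot edges by gradient on gray
g=cv2.GaussianBlur(cv2.cvtColor(a,cv2.COLOR_BGR2GRAY),(3,3),0).astype(float)
for v in range(260,345,12):
    print(v,[int(x) for x in g[v,190:212:2]],[int(x) for x in g[v,290:312:2]])
```

```text
[(np.float64(117.5), 120), (np.float64(121.5), 144), (np.float64(124.5), 168), (np.float64(128.5), 192), (np.float64(131.5), 216), (np.float64(135.5), 240), (np.float64(138.5), 264)] [(np.float64(397.5), 120), (np.float64(393.5), 144), (np.float64(390.5), 168), (np.float64(386.5), 192), (np.float64(383.5), 216), (np.float64(379.5), 240), (np.float64(375.5), 264)]
L (array([469.36768,  68.89003], dtype=float32), np.float32(-5.800978)) R (array([495.6071 , 265.02875], dtype=float32), np.float32(-5.8681517))
front (array([419.43768, 174.04382], dtype=float32), np.float32(83.96183)) [(150, np.float64(109.5)), (180, np.float64(109.5)), (272, np.float64(109.5)), (308, np.float64(109.5)), (344, np.float64(109.5))]
260 [36, 56, 64, 64, 64, 69, 82, 85, 86, 86, 86] [90, 89, 89, 89, 84, 72, 70, 71, 69, 60, 45]
272 [63, 64, 63, 63, 57, 43, 67, 84, 85, 85, 86] [88, 88, 87, 85, 64, 51, 65, 69, 69, 68, 68]
284 [66, 68, 67, 52, 32, 24, 46, 79, 84, 84, 84] [87, 87, 87, 76, 43, 34, 40, 63, 71, 72, 70]
296 [26, 24, 26, 25, 25, 25, 33, 67, 83, 84, 84] [85, 84, 83, 62, 33, 30, 31, 31, 33, 32, 31]
308 [23, 23, 25, 22, 22, 23, 26, 54, 80, 84, 84] [84, 84, 79, 49, 29, 27, 28, 26, 28, 28, 28]
320 [21, 19, 23, 23, 25, 25, 24, 46, 77, 83, 82] [83, 83, 73, 40, 26, 26, 26, 25, 24, 25, 25]
332 [18, 20, 20, 19, 31, 43, 44, 53, 75, 82, 82] [82, 81, 68, 51, 45, 42, 29, 24, 23, 22, 24]
344 [19, 22, 21, 22, 25, 61, 88, 90, 83, 81, 82] [82, 81, 85, 88, 83, 49, 23, 22, 20, 21, 22]
```

Run:
```python
from h import *
d=dict(np.load('pics/w2.npz'));e=np.array([.9948,-.1017]);n=np.array([.1017,.9948])
for v,l,r_ in((260,201,299.3),(284,203,297),(320,205,295)):
    p=ray(d,l,v,126.5)[:2];q=ray(d,r_,v,126.5)[:2];print(p@n,q@n,(p@n+q@n)/2,(p@e+q@e)/2)
# crosspiece flanks at row 344: lower image
p=ray(d,250,168,108)[:2];print('round tip e',p@e)
```

```text
189.76849323344192 229.45848329962482 209.61348826653335 450.30624911084226
189.9685361630467 229.06202803257736 209.51528209781202 461.73172104013247
189.8565507420316 229.05188359110926 209.45421716657043 480.2174270215653
round tip e 416.8493178017625
```

Emit:
play_rows(rows=[{"dp": [0,0.08,0.3],"turn": [0,0,-0.03],"fingers": 1},{"dp": [0,0,0.5],"turn": [0,0,0],"fingers": 1},{"dp": [0,0,0.5],"turn": [0,0,0],"fingers": 1},{"dp": [0,0,0.35],"turn": [0,0,0],"fingers": 1},{"dp": [0,0,0],"turn": [0,0,0],"fingers": 1}])

```text
clock: 6.03
eef_pos: [486.5, 163.1, 24.1]
tcp_rot: [-3.14, -0.004, 3.04]
contact_force: [-0.1, -0.5, -0.6]
opening: 0.461
grasp_force: 60.9
```

Run:
```python
from h import *
s=r.sense();print(s['eef_pos'],s['tcp_rot'])
d=grab('wrist','w3.png');t=grab('top','t3.png');s=grab('scene','s3.png')
a=[cv2.resize(x,None,fx=6,fy=6,interpolation=2) for x in (cv2.imread('pics/t3.png')[145:245,180:246],cv2.imread('pics/s3.png')[165:265,250:316])]
cv2.imwrite('pics/c3.png',np.hstack(a)[:600,:800])
```

```text
[486.5279535  163.13492457  24.06866601] [-3.1396674  -0.0043826   3.04023702]
```

View pics/c3.png

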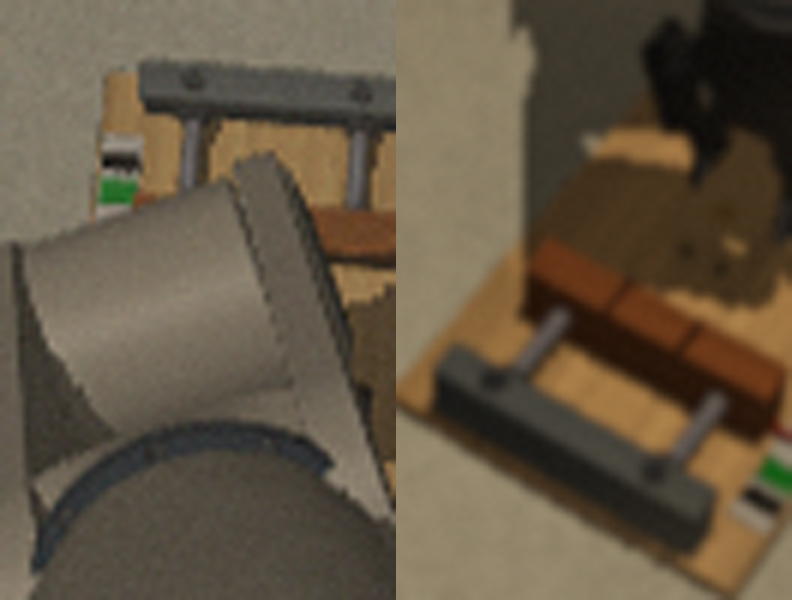

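The crop (left: top view, right: scene view) shows the crosspiece at rest. In the scene crop the pencil marks meet the front top edge near (628,283) and (700,323), and the green band is at (775,475). Next I'll compute the lateral offset.

Run:
```python
from h import *
e=np.array([.9948,-.1017]);n=np.array([.1017,.9948])
s=dict(np.load('pics/s3.npz'))
for u,v in((628,283),(700,323),(548,240),(785,370)):
    p=ray(s,(u-396)/6+250-.4,v/6+165-.4,55.5)[:2];print(p.round(1),'e,n',p@e,p@n)
d=dict(np.load('pics/w3.npz'));a=cv2.imread('pics/w3.png');hsv=cv2.cvtColor(a,cv2.COLOR_BGR2HSV)
m=cv2.medianBlur(((hsv[...,0]>8)&(hsv[...,0]<28)&(hsv[...,1]>85)).astype(np.uint8),3)
for v in(130,170,210):
    c=np.where(m[v,30:480])[0]+30
    print('board',v,c.min(),c.max(),[float(ray(d,x,v,12)[:2]@n) for x in(c.min()-.5,c.max()+.5)])
g=cv2.GaussianBlur(cv2.cvtColor(a,cv2.COLOR_BGR2GRAY),(3,3),0).astype(float)
for v in(284,296,308,320):
    gx=np.gradient(g[v]);l=190+gx[190:225].argmax();q=280+gx[280:315].argmin()
    p=[float(ray(d,x,v,58)[:2]@n) for x in(l,q)];print('foot',v,l,q,p,sum(p)/2)
cv2.imwrite('pics/w3b.png',a)
```

```text
[578.3 136.1] e,n 561.4702718309854 194.20223376167635
[583.5 177.7] e,n 562.4359314600788 236.07353751827003
[573.1  88.8] e,n 561.1396591332117 146.6148220852471
[589.4 225. ] e,n 563.4246566887239 283.8084771995152
board 130 58 456 [116.26658663695281, 314.3641744467999]
board 170 66 447 [116.2855787839479, 314.1586140727299]
board 210 74 438 [116.30629072605953, 313.93443797349414]
foot 284 202 297 [192.1394328116574, 231.64250128124183] 211.89096704644962
foot 296 203 296 [192.26558796410674, 231.51893380209742] 211.8922608831021
foot 308 204 296 [192.39559712839952, 231.81974722504842] 212.10767217672395
foot 320 204 296 [192.0940900436615, 232.1298906208458] 212.11199033225364
```

View pics/w3.png

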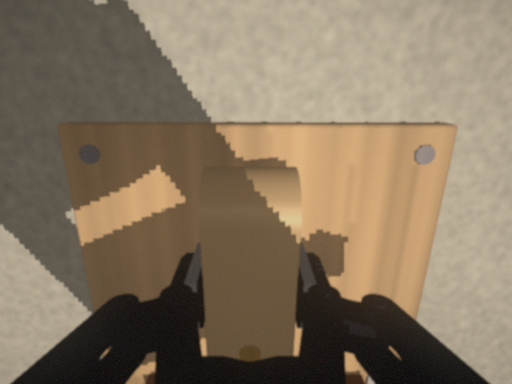

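Emit:
play_rows(rows=[{"dp": [0,0.07,0.08],"turn": [0,0,0],"fingers": 1},{"dp": [0,0,0.06],"turn": [0,0,0],"fingers": 1},{"dp": [0,0,0],"turn": [0,0,0],"fingers": 1},{"dp": [0,0,0],"turn": [0,0,0],"fingers": 1}])

```text
clock: 6.52
eef_pos: [489.1, 166.7, 22.0]
tcp_rot: [3.141, 0.0, 3.042]
contact_force: [1.1, -0.3, -0.8]
opening: 0.457
grasp_force: 60.9
```

Emit:
play_rows(rows=[{"dp": [0,0,0.04],"turn": [0,0,0],"fingers": 1},{"dp": [0,0,0.04],"turn": [0,0,0],"fingers": 1},{"dp": [0,0,0],"turn": [0,0,0],"fingers": 1},{"dp": [0,0,0],"turn": [0,0,0],"fingers": 1}])

```text
clock: 6.85
eef_pos: [488.9, 166.5, 18.4]
tcp_rot: [-3.142, -0.0, 3.041]
contact_force: [0.5, 0.8, -0.8]
opening: 0.462
grasp_force: 60.9
```

Emit:
play_rows(rows=[{"dp": [0,0,0.02],"turn": [0,0,0],"fingers": 1},{"dp": [0,0,0],"turn": [0,0,0],"fingers": 1},{"dp": [0,0,0],"turn": [0,0,0],"fingers": 1}])

```text
clock: 7.1
eef_pos: [488.9, 166.6, 18.2]
tcp_rot: [-3.142, -0.0, 3.041]
contact_force: [-1.9, -1.1, 8.1]
opening: 0.457
grasp_force: 62.0
```

Run:
```python
from h import *
n=np.array([.1017,.9948]);e=np.array([.9948,-.1017]);print(r.sense()['contact_force'])
d=grab('wrist','w4.png');a=cv2.imread('pics/w4.png');hsv=cv2.cvtColor(a,cv2.COLOR_BGR2HSV)
m=cv2.medianBlur(((hsv[...,0]>8)&(hsv[...,0]<28)&(hsv[...,1]>85)).astype(np.uint8),3)
for v in(135,170,200):
    c=np.where(m[v,30:480])[0]+30
    p=[float(ray(d,x,v,12)[:2]@n) for x in(c.min()-.5,c.max()+.5)];print('board',p,sum(p)/2)
g=cv2.GaussianBlur(cv2.cvtColor(a,cv2.COLOR_BGR2GRAY),(3,3),0).astype(float)
for v in(284,296,308,320):
    gx=np.gradient(g[v]);l=190+gx[190:225].argmax();q=280+gx[280:315].argmin()
    p=[float(ray(d,x,v,52)[:2]@n) for x in(l,q)];print('foot',v,l,q,p,sum(p)/2)
```

```text
[-1.88350534 -1.0980803   8.09777013]
board [116.51544469697096, 314.10491411728987] 215.31017940713042
board [116.22783768883902, 313.941666272967] 215.084751980903
board [116.47842148313272, 314.2325575690859] 215.3554895261093
foot 284 202 297 [195.681225282881, 235.24591139548542] 215.4635683391832
foot 296 203 296 [195.8096991261632, 235.13380146269122] 215.4717502944272
foot 308 204 295 [195.9421635917814, 235.0182089605675] 215.48018627617444
foot 320 204 295 [195.6425535935972, 235.33507829491296] 215.48881594425507
```

Emit:
play_rows(rows=[{"dp": [-0.15,0,-0.005],"turn": [0,0,0],"fingers": 1},{"dp": [-0.25,0,0],"turn": [0,0,0],"fingers": 1},{"dp": [-0.25,0,0],"turn": [0,0,0],"fingers": 1},{"dp": [-0.2,0,0],"turn": [0,0,0],"fingers": 1},{"dp": [0,0,0],"turn": [0,0,0],"fingers": 1}])

```text
clock: 7.57
eef_pos: [524.7, 163.3, 18.3]
tcp_rot: [3.141, 0.002, 3.041]
contact_force: [3.7, 0.1, 7.2]
opening: 0.461
grasp_force: 62.0
```

Emit:
play_rows(rows=[{"dp": [-0.05,0,0],"turn": [0,0,0],"fingers": 1},{"dp": [-0.05,0,0],"turn": [0,0,0],"fingers": 1},{"dp": [0,0,0],"turn": [0,0,0],"fingers": 1},{"dp": [0,0,0],"turn": [0,0,0],"fingers": 1}])

```text
clock: 7.9
eef_pos: [525.9, 162.9, 18.3]
tcp_rot: [-3.141, -0.001, 3.041]
contact_force: [-4.6, 2.3, 11.3]
opening: 0.454
grasp_force: 62.4
```

Emit:
play_rows(rows=[{"dp": [-0.05,0,0],"turn": [0,0,0],"fingers": 1},{"dp": [-0.05,0,0],"turn": [0,0,0],"fingers": 1},{"dp": [0,0,0],"turn": [0,0,0],"fingers": 1},{"dp": [0,0,0],"turn": [0,0,0],"fingers": 1}])

```text
clock: 8.23
eef_pos: [529.8, 162.4, 18.3]
tcp_rot: [-3.141, -0.001, 3.041]
contact_force: [-6.0, -0.6, 10.0]
opening: 0.461
grasp_force: 62.3
```

Emit:
play_rows(rows=[{"dp": [-0.1,0,-0.008],"turn": [0,0,0],"fingers": 1},{"dp": [-0.1,0,0],"turn": [0,0,0],"fingers": 1},{"dp": [0,0,0],"turn": [0,0,0],"fingers": 1},{"dp": [0,0,0],"turn": [0,0,0],"fingers": 1}])

```text
clock: 8.57
eef_pos: [536.5, 161.5, 18.3]
tcp_rot: [-3.141, -0.004, 3.041]
contact_force: [-10.0, 0.8, 12.7]
opening: 0.46
grasp_force: 62.5
```

Emit:
play_rows(rows=[{"dp": [-0.1,0,0],"turn": [0,0,0],"fingers": 1},{"dp": [-0.1,0,0],"turn": [0,0,0],"fingers": 1},{"dp": [0,0,0],"turn": [0,0,0],"fingers": 1},{"dp": [0,0,0],"turn": [0,0,0],"fingers": 1}])

```text
clock: 8.9
eef_pos: [543.2, 160.7, 18.3]
tcp_rot: [-3.14, -0.006, 3.041]
contact_force: [-15.3, 2.9, 16.2]
opening: 0.46
grasp_force: 63.1
```

Run:
```python
from h import *
s=r.sense();print(s['eef_pos'],s['contact_force'])
t=grab('top','t5.png');s=grab('scene','s5.png')
a=[cv2.resize(x,None,fx=6,fy=6,interpolation=2) for x in (cv2.imread('pics/t5.png')[145:245,180:246],cv2.imread('pics/s5.png')[165:265,260:326])]
cv2.imwrite('pics/c5.png',np.hstack(a)[:600,:800])
```

```text
[543.18396055 160.74756908  18.31550751] [-15.27109772   2.8697831   16.19868611]
```

View pics/c5.png

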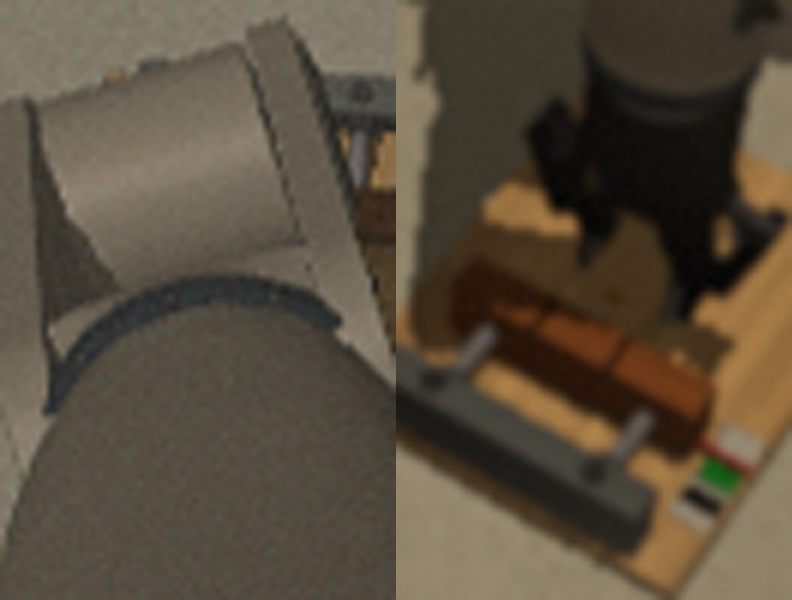

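The crop shows the red pointer at (725,455), just short of the green band at (718,474). The foot meets the crosspiece between the marks. I need about 8 mm more, with a small correction to level the foot.

Emit:
play_rows(rows=[{"dp": [-0.06,0,-0.01],"turn": [0,-0.05,0],"fingers": 1},{"dp": [-0.06,0,0],"turn": [0,0,0],"fingers": 1},{"dp": [-0.06,0,0],"turn": [0,0,0],"fingers": 1},{"dp": [-0.05,0,0],"turn": [0,0,0],"fingers": 1},{"dp": [0,0,0],"turn": [0,0,0],"fingers": 1}])

```text
clock: 9.42
eef_pos: [550.5, 159.9, 18.3]
tcp_rot: [-3.14, -0.004, 3.041]
contact_force: [-19.8, 4.9, 18.6]
opening: 0.46
grasp_force: 63.2
```

Emit:
play_rows(rows=[{"dp": [0,0,0],"turn": [0,0,0],"fingers": 1},{"dp": [0,0,0],"turn": [0,0,0],"fingers": 1},{"dp": [0,0,0],"turn": [0,0,0],"fingers": 1}])

```text
clock: 9.67
eef_pos: [550.5, 159.9, 18.3]
tcp_rot: [-3.14, -0.004, 3.041]
contact_force: [-19.3, 4.8, 18.2]
opening: 0.459
grasp_force: 63.2
```

Run:
```python
from h import *
s=r.sense();print(s['eef_pos'],s['contact_force'],s['tcp_rot'])
n=np.array([.1017,.9948]);e=np.array([.9948,-.1017])
w=grab('wrist','w6.png');s=grab('scene','s6.png')
a=[cv2.resize(cv2.imread('pics/s6.png')[y:y+66,x:x+66],(400,400),interpolation=2) for y,x in((195,262),(205,300))]
cv2.imwrite('pics/c6.png',np.hstack([a[0],cv2.resize(cv2.imread('pics/s6.png')[228:256,303:331],(400,400),interpolation=2)]))
a=cv2.imread('pics/w6.png')
g=cv2.GaussianBlur(cv2.cvtColor(a,cv2.COLOR_BGR2GRAY),(3,3),0).astype(float)
for v in(284,308):
    gx=np.gradient(g[v]);l=190+gx[190:225].argmax();q=280+gx[280:315].argmin()
    p=[float(ray(w,x,v,52)[:2]@n) for x in(l,q)];print('foot',v,l,q,sum(p)/2)
```

```text
[550.4942231  159.90926817  18.27895769] [-19.31112673   4.84796738  18.15630534] [-3.1397629  -0.00403948  3.04090811]
foot 284 202 297 215.17393113618613
foot 308 204 296 215.39880490523035
```

View pics/c6.png

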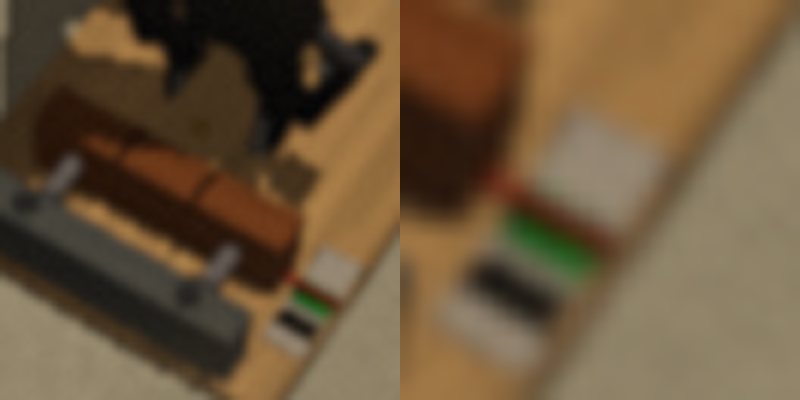

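The crop shows the red pointer covering the leading edge of the green band. I'll measure the travel by comparing the crosspiece's top edge at rest and now.

Run:
```python
from h import *
e=np.array([.9948,-.1017]);n=np.array([.1017,.9948])
def prof(f,nn,z):
    d=dict(np.load(f));E=np.arange(540,640,.5)
    P=np.float32([proj(d,[*(a*e+nn*n),z]) for a in E]);
    return E,cv2.remap(d['pixels'].astype(np.float32),P[:,0].copy(),P[:,1].copy(),1)[:,0]
for nn in(245,255,265,275):
    o=[]
    for f in('pics/s3.npz','pics/s5.npz','pics/s6.npz'):
        E,p=prof(f,nn,55.5);g=np.gradient(cv2.GaussianBlur(p[:,0],(1,9),0).ravel());o.append(E[g.argmin()])
    print(nn,o)
for f in('pics/s3.npz','pics/s5.npz','pics/s6.npz'):   # scale at ~14mm: greenness & redness
    for nn in(292,298,303):
        E,p=prof(f,nn,13);G=p[:,1]-p[:,0];R=p[:,0]-p[:,1];i=np.where(G>10)[0]
        k=(E>558)&(E<610)
        print(f,nn,'green',E[i].min() if len(i) else 0,E[i].max() if len(i) else 0,'red',E[k][R[k].argmax()],R[k].max())
```

```text
245 [np.float64(637.5), np.float64(637.5), np.float64(603.5)]
255 [np.float64(637.5), np.float64(637.5), np.float64(637.5)]
265 [np.float64(584.0), np.float64(543.5), np.float64(551.5)]
275 [np.float64(638.0), np.float64(545.5), np.float64(554.0)]
pics/s3.npz 292 green 586.5 594.0 red 567.5 44.023438
pics/s3.npz 298 green 583.5 599.5 red 568.0 45.94043
pics/s3.npz 303 green 584.0 599.0 red 568.0 43.979492
pics/s5.npz 292 green 586.5 594.0 red 579.0 47.362305
pics/s5.npz 298 green 584.5 599.0 red 580.0 41.521484
pics/s5.npz 303 green 585.0 599.0 red 579.0 45.03418
pics/s6.npz 292 green 0 0 red 587.0 37.33496
pics/s6.npz 298 green 592.0 599.5 red 558.5 36.83008
pics/s6.npz 303 green 591.5 599.5 red 558.5 35.86328
```

```bash
python3 -c "
from rig import r
print(r.sign_off())"
```

```text
the job is handed in; nothing more can be done
None
```

I handed the job in with the pale foot flat on the jig board, its square end centred between the pencil marks to about 1 mm, and the crosspiece pushed back about 19 mm. That is inside the green band (13–27 mm), roughly 10.6 N of spring push, and the arm is still holding it there.

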